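# Load a sample plate under the spring clip of a viewing stage

## Robot

A 6-joint arm with a two-finger parallel gripper is mounted at the origin on the work surface. World frame = base frame: x ahead of the robot, y to its left, z up, the work surface at z = 0. Lengths are in m, angles in degrees, forces in N, time in s.
With the tool pointing down it reaches from about 0.325 to 0.775 m from the base axis. Payload 9.3 kg.
Tool frame: the origin (TCP) lies at the very end of the fingers, on their centre line; the grasp point (between the pads) lies 19 mm behind it; z points along the fingers, y is the direction in which the jaws open and shut (so a half turn about z gives the same grasp; the last joint's range is limited). The gripper opens to 85 mm and grips with 20 to 120 N. Pads are 22 mm wide; open, the fingers measure 114 mm over their backs; the gripper's body (76 mm by 85 mm) begins 54 mm behind the grasp point. The pads swing forward as they close: fully open they stand 13 mm farther back than shut.
Start: joints at [63.449, 14.817, 1.232, 76.415, 0, 81.257], TCP at [0.168, 0.524, 0.231] pointing down, gripper open.
Joint ranges: [-174.27, 174.27], [-52.1, 104.24], [-59.71, 78.15], [-110.17, 111.67], [-87.03, 83.33], [-180, 180]. Speed limits (degrees/s): [127.2, 127.2, 159.86, 180, 180, 180].

## Interface

Orientations are given as [roll, pitch, yaw] about the fixed x, y, z axes, in that order (R = Rz(yaw) Ry(pitch) Rx(roll)).
In Python, from bench import robot gives the robot as it stands.
- The arm moves only by the tool apply_moves, never from a script. Its argument "plan" is a list of rows, each a list of 6 numbers: the shift along the tool's x, y, z in m, then the turn, a rotation vector about the tool's x, y, z in rad. In form: [[dx, dy, dz, wx, wy, wz], ...]. A call has 1 to 10 rows; each row shifts and turns the commanded pose from where the row before left it, along the tool's axes as they then stand; what a row does not reach is not made up. A row lasts 1/12 s, in which the tool goes at most 41.7 mm and 7.16 degrees, less where a joint would pass 70% of its speed; a pose out of reach is approached as far as the arm can. A call with a gripper value outside its range is refused whole. "claw" is the opening, from 0 (shut) to 1 (fully open), set as the call begins (left out, the last holds). The fingers move at their own pace and stop on an object; the grip force is fixed at half the most. Time passes only in rows, so rows that do not move let the fingers close. It gives the time, the measured TCP pose, the force and the opening at its end, in the units of the state.
- robot.get_obs(): the state, without advancing time (a new reading comes with each control period).
- robot.read_camera(name): name is "side" or "top"; returns (picture, depth): 420x560x3 uint8, red, green, blue; 420x560 float32, m along the optical axis (not along the pixel's ray), 0 where there is no reading.
- robot.get_calibration(name): a dict with "fx", "fy", "cx", "cy" (pixels), "R" (3x3) and "t" (3): a world point X has camera coordinates R X + t. Camera axes: x right, y down, z forward; pixel columns grow to the right and rows downward; lengths in m; the calibration is good to about 2 mm. A picture is of the moment at which its call begins. get_calibration takes no time and is no camera call.
- robot.close_job(): hands the job in, once; it reports no verdict.
The state is a dict: "time_s": time; "q": joint angles; "dq": joint speeds; "tau": joint torques, N m; "tool_pos": TCP position; "eef_rot": TCP orientation; "force": force on the tool from outside, world axes, zero at the start; "torque": the same for the moment, N m; "finger_gap": finger opening in m.
Only numpy, scipy, OpenCV 4.12 (cv2) and the standard library are available. Lean on these libraries where they do the work, as an engineer would, in place of code of your own. Each camera call takes 0.05 s, during which the arm holds its last target.

## Task

Load the sample plate that lies in the channel of the viewing stage: with one fingertip press the long thumb bar down so that the spring clip stands open, and while holding it down push the plate along the channel with the other fingertip, under the raised jaw, until it is fully home against the stop. Keep the clip held open until the plate is home, then let it close on the plate and move clear. Only push the plate, do not lift it, and leave everything else on the table where it is.

Things in the scene. Friction and masses are not known exactly. Their poses are not given: they have to be found in the camera images.
- stage: Fixed grey plastic viewing stage, turned up to 0.6 rad. Origin on the table, below the jaw on the channel's centre line; x along the channel, the way the plate is pushed (away from the robot), y left to the thumb bar, z up. Block x -125 to +25, y -36 to +40 mm, deck 12 mm above the table. Guide strips 5 mm high above the deck line the channel, inner faces at y = +-26.5 mm.
- stop (a point): Top of the near face, in mid channel, of the stop: a cross bar 11 mm high above the deck at the channel's far end, at x = +18 mm in the stage. The plate is home when its front edge touches this face.
- clip (a joint): Steel spring rocker, hinged along the stage's x at y +35, z 22 mm: pressing its thumb bar lifts its jaw. 0 = closed, grows as the bar is pressed, 0.5 rad = end of travel. Above 0.2 the jaw clears the plate; resting on it, it reads about 0.175. A closed jaw blocks the plate. The spring shuts it: about 2 N at the bar's middle to start, 5 N at 0.35, 7 N at the end.
- jaw (a point): Underside of the jaw's tip, which moves with the clip: at x 0, y +8 mm in the stage, 1.5 mm above the bare deck when closed, about 13 mm higher when fully open. The jaw is 16 mm long along the stage's x (-8 to +8 mm), its tip 6 mm wide, its arm coming from the bar's side.
- thumb_bar (a point): Middle of the thumb bar's upper face; moves with the clip. Smooth steel strip along the stage's x from -110 to +12 mm, y +37 to +77 mm; this point at x -49, y +61 mm. Closed, it slopes up away from the channel, this point 36 mm above the table; at 0.42 rad it is level, 25 mm; fully pressed 23 mm. Press it anywhere; a fingertip may slide along it. Only the table lies below it.
- plate: White plastic plate in the channel, 60 (its x, along the channel) x 50 x 6 mm, 60 g; slides freely pushed near mid rib. An upright rib 8 mm thick, 46 mm wide stands across its near end, rear face at its x -30 mm, top 32 mm above the underside. Origin: centre of the underside. It starts with the origin 44 to 60 mm before the stage's origin; home, the origin is at x -12 mm in the stage.
- spare_plate: An identical plate lying on the bare table beside the stage, to be left alone. Origin: centre of the underside.
- stick: Flat wooden stirring stick, 140 x 10 x 4 mm, lying on the table beside the stage, to be left alone. Origin: centre of the underside.
- paste_pot: Small lidded pot, 44 mm across, 45 mm high, standing beyond the stage, to be left alone. Origin: centre of the underside.
- cup: Clear plastic cup, 72 mm across, 90 mm high, to be left alone. Origin: centre of the underside.
- green_cup: Upside-down green plastic cup, 72 mm across, 85 mm high, to be left alone. Origin: centre of the underside.
- glue_bottle: White bottle with a cap, 72 mm across, 190 mm high, to be left alone. Origin: centre of the underside.
- jug: Clear measuring jug with a handle, 100 mm across, 150 mm high, to be left alone. Origin: centre of the underside.
- chalk_box: Small paper box, 70 x 50 x 30 mm, to be left alone. Origin: centre of the underside.
Mind the look-alikes: they are no part of the job. Leave any pink look-alike of the plate alone. Leave any purple look-alike of the stage alone.

How it is judged (in metres and radians):
On the way, in this order (a step that is already met when the one before it is completed fails the run):
1. the thumb bar is held down by a fingertip and the clip stands open, with the plate still short of the jaw (value of joint clip above 0.2 rad and contact force between the fingers and clip above 0.5 N and x of plate in the frame of stage below -0.039 m), for 0.1 s.
2. the plate has been pushed home against the stop with the clip still held open (value of joint clip above 0.2 rad and contact force between the fingers and clip above 0.5 N and x of plate in the frame of stage between -0.0155 and -0.009 m and y of plate in the frame of stage between -0.004 and 0.004 m and z of plate in the frame of stage below 0.0145 m and angle between the x axis of plate and the x axis of stage, either way round below 0.08 rad), for 0.1 s.
At the end, for the whole second after the job is handed in: The plate lies flat in the channel with its front within 3.5 mm of the stop, the closed clip's jaw presses on it (clip joint 0.1 to 0.2 rad), it is at rest, and the bystanders are within 20 mm (stick 25 mm) of where they were (x of plate in the frame of stage between -0.0155 and -0.009 m and y of plate in the frame of stage between -0.004 and 0.004 m and z of plate in the frame of stage below 0.0145 m and angle between the x axis of plate and the x axis of stage, either way round below 0.08 rad and value of joint clip between 0.1 and 0.2 rad and contact force between clip and plate above 0.5 N and linear speed of plate below 0.01 m/s and distance of each of spare_plate, paste_pot, cup, green_cup, glue_bottle, jug, chalk_box from where it was at the start of the episode below 0.02 m and distance of stick from where it was at the start of the episode below 0.025 m); the robot touches nothing.
It fails at once if the clip was let down on the plate before the plate was home (x of plate in the frame of stage between -0.033 and -0.018 m and value of joint clip below 0.18 rad).
It fails at once if the plate was lifted (8 mm) or tipped (0.25 rad) (z of plate in the frame of stage above 0.02 m or angle between plate's own z axis and vertical above 0.25 rad).
It fails at once if a bystander was moved more than 20 mm (stick 25 mm) (distance of any of spare_plate, paste_pot, cup, green_cup, glue_bottle, jug, chalk_box from where it was at the start of the episode above 0.02 m or distance of stick from where it was at the start of the episode above 0.025 m).
It also fails if it takes over 42 s, if anything falls off the work surface, if the arm or the gripper's body presses on something with over 40 N, if the wrist force passes 120 N, or if a joint passes its speed limit or range.

## Working session

There is one attempt and no reset: what is moved stays moved. The work goes in short steps, Python scripts to look and compute and a tool call to move; the robot and the scene stay as the last step left them, time stands still between calls to the robot, and variables do not carry over. Pictures are saved under pics/ and viewed, and the job is handed in when it is done.

Besides the shell and the picture viewer there is one more tool, called as name(argument=value, ...) on one line, values as JSON. apply_moves: Moves the arm, as the interface text tells. Its arguments: {"type":"object","properties":{"plan":{"type":"array","items":{"type":"array","items":{"type":"number"}}},"claw":{"type":"number"}},"required":["plan"]}

```bash
mkdir -p pics; ls; python3 - <<'E'
from bench import robot
import cv2,numpy as np
print(robot.get_obs())
for n in("side","top"):
    p,d=robot.read_camera(n); np.savez(f"pics/{n}0.npz",p=p,d=d)
    cv2.imwrite(f"pics/{n}0.png",cv2.resize(p[:,:,::-1],(784,588)))
    c=robot.get_calibration(n);print(n,c)
    np.save(f"pics/{n}_cal.npy",c,allow_pickle=True)
E
```

```text
pics
{'time_s': 0.0, 'q': array([ 6.34503521e+01,  1.48496514e+01,  1.18945709e+00,  7.64148429e+01,
       -3.41202855e-04,  8.12574583e+01]), 'dq': array([-0.00717499,  0.01961327, -0.00969088,  0.08118257,  0.01494363,
        0.01247639]), 'tau': array([-2.86354560e-03, -5.55643809e+01,  3.44530392e+01,  1.38732468e-02,
       -3.45970720e-04,  8.30283341e-06]), 'tool_pos': array([0.16806987, 0.5233977 , 0.23067462]), 'eef_rot': array([-1.79925783e+02, -1.10680231e-02,  1.62192887e+02]), 'force': array([-0.20431409,  0.34358078, -0.43558968]), 'torque': array([0.01789458, 0.01621076, 0.0134901 ]), 'finger_gap': 0.08577183735701109}
side {'fx': 419.1012500421516, 'fy': 419.1012500421516, 'cx': 287.67966447243214, 'cy': 208.09126976007747, 'R': array([[ 0.84911801, -0.52786789,  0.01881737],
       [-0.40368546, -0.67151139, -0.6213779 ],
       [ 0.34064152,  0.52002687, -0.78328501]]), 't': array([-0.49242991,  0.26521584,  1.12286123])}
top {'fx': 491.3199339562418, 'fy': 491.3199339562418, 'cx': 280.7728502863247, 'cy': 219.04034280550036, 'R': array([[-0.01599046, -0.99983926, -0.0081091 ],
       [-0.99627235,  0.01661994, -0.08464745],
       [ 0.08476862,  0.00672533, -0.99637797]]), 't': array([0.00344592, 0.56126108, 1.17052764])}
```

View pics/side0.png

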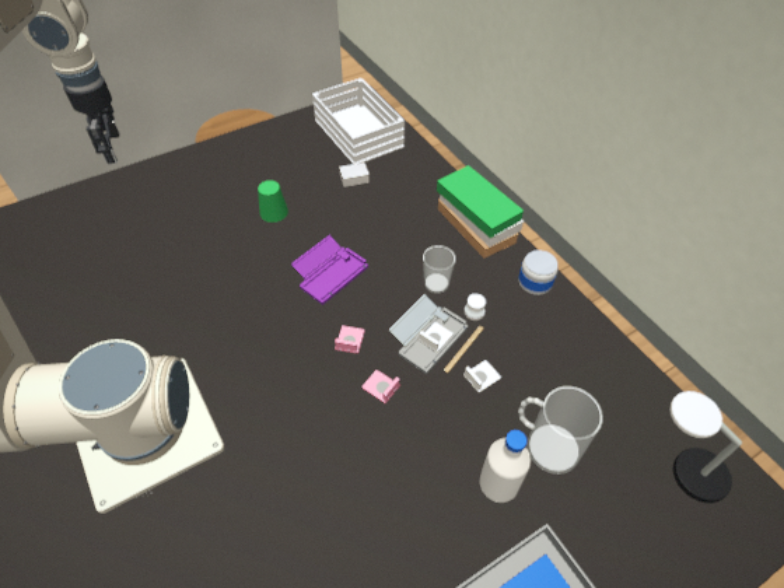

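View pics/top0.png

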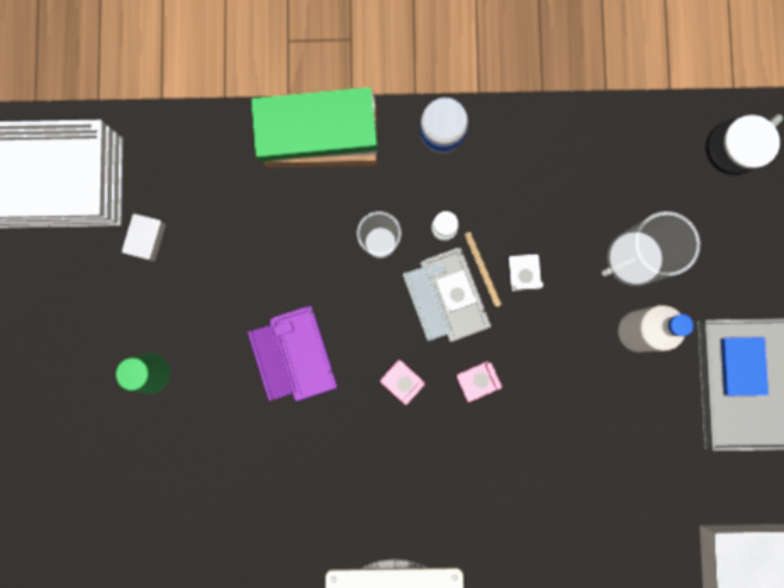

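The grey stage shows at about (447,295) in the top view, with the white plate in its channel at (456,291). The look-alikes are the purple stage at (293,353), the pink plates at (403,383) and (479,382), and the white spare on bare table at (525,272). The plate in the grey stage fits the description. I'll confirm it in a crop.

```bash
python3 - <<'E'
import cv2,numpy as np
z=np.load("pics/top0.npz");p=z['p'];d=z['d']
c=p[140:255,265:400];cv2.imwrite("pics/ctop0.png",cv2.resize(c[:,:,::-1],None,fx=5.5,fy=5.5,interpolation=cv2.INTER_CUBIC))
z=np.load("pics/side0.npz");p=z['p']
c=p[200:280,265:375];cv2.imwrite("pics/cside0.png",cv2.resize(c[:,:,::-1],None,fx=7,fy=7,interpolation=cv2.INTER_CUBIC))
E
```

```text
(no output)
```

View pics/ctop0.png

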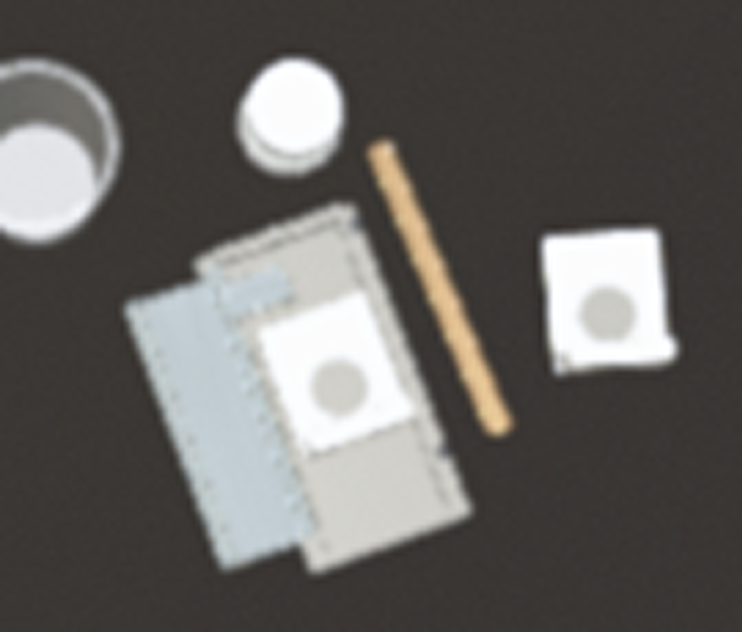

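View pics/cside0.png

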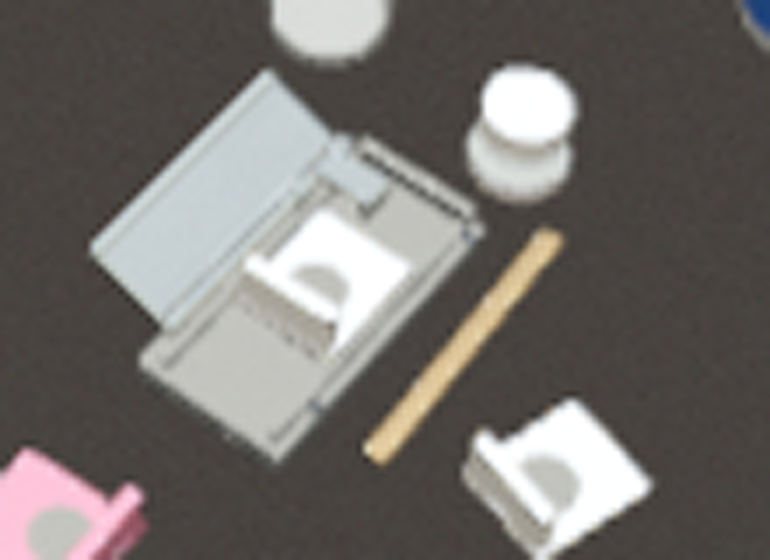

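```bash
cat > fit.py <<'E'
import numpy as np
from scipy.optimize import least_squares
T=np.load("pics/top_cal.npy",allow_pickle=True).item();S=np.load("pics/side_cal.npy",allow_pickle=True).item()
def proj(c,X):
    q=X@c['R'].T+c['t'];return np.c_[c['fx']*q[:,0]/q[:,2]+c['cx'],c['fy']*q[:,1]/q[:,2]+c['cy']]
tp=lambda u,v:((u+.5)/5.5-.5+265,(v+.5)/5.5-.5+140)
sp=lambda u,v:((u+.5)/7-.5+265,(v+.5)/7-.5+200)
zo=.036+.016*np.tan(.42)
A=[((-.125,-.036,.012),tp(470,513)),((-.125,.04,.012),tp(315,571)),((.025,-.036,.023),tp(353,205)),((-.110,.077,zo),tp(225,571)),((.012,.077,zo),tp(127,303))]
B=[((-.125,-.036,.012),sp(278,455)),((-.110,.077,zo),sp(93,248)),((.012,.077,zo),sp(268,70)),((-.125,.04,.012),sp(142,360))]
def res(p):
    c,s=np.cos(p[2]),np.sin(p[2]);R=np.array([[c,-s,0],[s,c,0],[0,0,1]])
    o=np.array([p[0],p[1],0]);r=[]
    for cam,L in((T,A),(S,B)):
        X=np.array([l[0] for l in L])@R.T+o
        r.append(proj(cam,X)-np.array([l[1] for l in L]))
    return np.vstack(r)
f=least_squares(lambda p:res(p).ravel(),[.55,.05,.3],loss='soft_l1')
print(f.x);print(res(f.x).round(2))
def ray(c,uv,z):
    d=c['R'].T@np.array([(uv[0]-c['cx'])/c['fx'],(uv[1]-c['cy'])/c['fy'],1]);o=-c['R'].T@c['t'];return o+d*(z-o[2])/d[2]
def st(X,p=f.x):
    c,s=np.cos(p[2]),np.sin(p[2]);d=X[:2]-p[:2];return np.array([c*d[0]+s*d[1],-s*d[0]+c*d[1]])
if __name__=="__main__":
  for n,c,uv,z in(("frontL",T,tp(258,330),.018),("frontR",T,tp(362,292),.018),("ribrearL",T,tp(315,453),.044),("ribrearR",T,tp(413,410),.044),
  ("s ribL top rear",S,sp(246,262),.044),("s frontR",S,sp(411,268),.018),("s frontL",S,sp(322,210),.018),("jawtip",T,tp(295,290),.016)):
    print(n,(1000*st(ray(c,uv,z))).round(1))
E
python3 fit.py
```

```text
[ 0.63190746 -0.1000641   0.3406348 ]
[[ 0.49 -0.27]
 [-0.38  0.05]
 [ 0.26 -1.83]
 [ 0.18 -0.88]
 [ 0.05  0.21]
 [-0.1   0.53]
 [-0.78 -0.03]
 [-0.49  0.12]
 [-1.29 -0.13]]
frontL [-16.1  25.2]
frontR [-16.4 -24.3]
ribrearL [-77.6  23.5]
ribrearR [-75. -23.]
s ribL top rear [-74.1  21. ]
s frontR [-17.  -25.4]
s frontL [-16.8  22.2]
jawtip [-4.9  3.2]
```

```bash
python3 - <<'E'
from fit import *
z=np.load("pics/top0.npz");d=z['d']
# cup rim, pot lid in top (784 px coords /1.4)
for n,uv,h in(("cup rim c",(380/1.4,233/1.4),.09),("cup base",(380/1.4,242/1.4),.0),("pot",(445/1.4,225/1.4),.045),("stick far",tp(380,145),.004),("stick near",tp(497,430),.004)):
    X=ray(T,uv,h);print(n,X.round(3),(1000*st(X)).round(0))
E
```

```text
[ 0.63190746 -0.1000641   0.3406348 ]
[[ 0.49 -0.27]
 [-0.38  0.05]
 [ 0.26 -1.83]
 [ 0.18 -0.88]
 [ 0.05  0.21]
 [-0.1   0.53]
 [-0.78 -0.03]
 [-0.49  0.12]
 [-1.29 -0.13]]
cup rim c [0.678 0.014 0.09 ] [82. 92.]
cup base [0.68  0.016 0.   ] [84. 93.]
pot [ 0.699 -0.098  0.045] [ 64. -20.]
stick far [ 0.693 -0.14   0.004] [ 45. -58.]
stick near [ 0.563 -0.189  0.004] [-95. -61.]
```

apply_moves(plan=[[-0.027,-0.024,0,0,0,0],[-0.027,-0.024,0,0,0,0],[-0.027,-0.024,0,0,0,0],[-0.027,-0.024,0,0,0,0],[-0.027,-0.024,0,0,0,0],[-0.027,-0.024,0,0,0,0],[-0.027,-0.024,0,0,0,0],[-0.027,-0.024,0,0,0,0],[-0.027,-0.024,0,0,0,0],[-0.027,-0.024,0,0,0,0]], claw=0.57)

```text
time_s: 0.93
tool_pos: [0.3522, 0.2109, 0.2312]
eef_rot: [180.0, -0.0, 162.2]
force: [1.1, 1.6, 0.8]
finger_gap: 0.0486
```

apply_moves(plan=[[-0.026,-0.0245,0,0,0,0],[-0.026,-0.0245,0,0,0,0],[-0.026,-0.0245,0,0,0,0],[-0.026,-0.0245,0,0,0,0],[-0.026,-0.0245,0,0,0,0],[-0.026,-0.0245,0,0,0,0],[-0.026,-0.0245,0,0,0,0],[-0.026,-0.0245,0,0,0,0],[-0.026,-0.0245,0,0,0,0],[-0.026,-0.0245,0,0,0,0]])

```text
time_s: 1.77
tool_pos: [0.5249, -0.102, 0.231]
eef_rot: [180.0, -0.0, 162.2]
force: [2.0, 0.4, 0.7]
finger_gap: 0.0487
```

apply_moves(plan=[[0,0,0.01,0,0,-0.1085],[0,0,0.01,0,0,-0.1085],[0,0,0.02,0,0,-0.1085],[0,0,0.02,0,0,-0.1085],[0,0,0.02,0,0,-0.1085],[0,0,0.02,0,0,-0.1085],[0,0,0,0,0,0],[0,0,0,0,0,0]])

```text
time_s: 2.43
tool_pos: [0.5239, -0.1, 0.1307]
eef_rot: [179.9, -0.1, -160.7]
force: [0.9, -0.6, 1.0]
finger_gap: 0.0489
```

```bash
python3 - <<'E'
from bench import robot
import cv2,numpy as np
from fit import st
o=robot.get_obs();print(o['time_s'],o['tool_pos'],o['eef_rot'],o['finger_gap'],o['force'],'stage',st(o['tool_pos']))
for n in("side","top"):
    p,d=robot.read_camera(n); np.savez(f"pics/{n}1.npz",p=p,d=d)
    c=p[140:255,265:400] if n=="top" else p[180:280,255:375]
    cv2.imwrite(f"pics/{n}1.png",cv2.resize(c[:,:,::-1],None,fx=5.5,fy=5.5,interpolation=cv2.INTER_CUBIC))
E
```

```text
[ 0.63190746 -0.1000641   0.3406348 ]
[[ 0.49 -0.27]
 [-0.38  0.05]
 [ 0.26 -1.83]
 [ 0.18 -0.88]
 [ 0.05  0.21]
 [-0.1   0.53]
 [-0.78 -0.03]
 [-0.49  0.12]
 [-1.29 -0.13]]
2.4333 [ 0.52388843 -0.09998316  0.13072973] [ 1.79910503e+02 -1.06609652e-01 -1.60701833e+02] 0.04893459177309998 [ 0.85777844 -0.58896202  1.00542473] stage [-0.10178551  0.03616388]
```

View pics/side1.png

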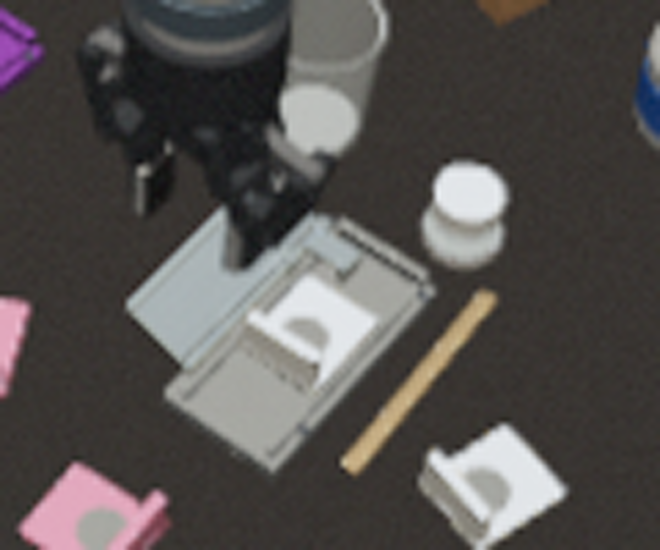

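View pics/top1.png

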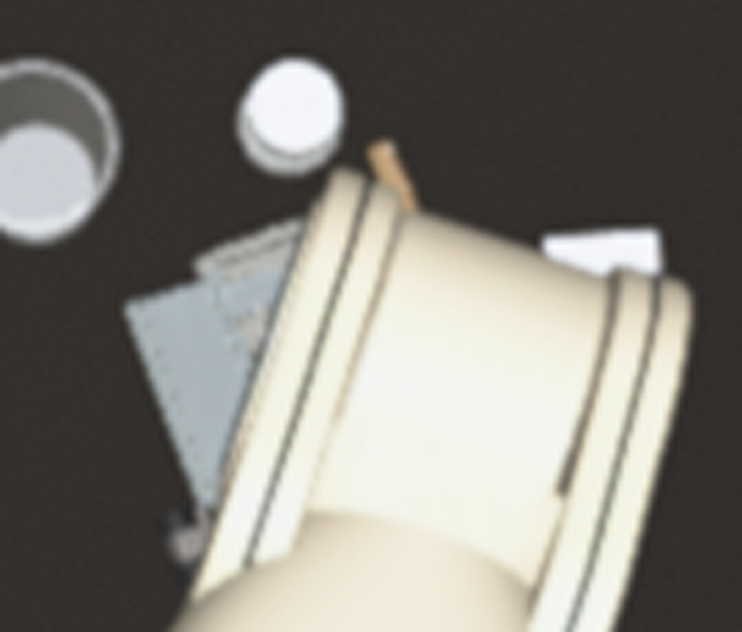

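apply_moves(plan=[[-0.003,-0.0025,0.02,0,0,0],[-0.004,-0.0025,0.02,0,0,0],[0,0,0.02,0,0,0],[0,0,0.02,0,0,0],[0,0,0,0,0,0],[0,0,0,0,0,0]])

```text
time_s: 3.03
tool_pos: [0.5329, -0.1026, 0.052]
eef_rot: [180.0, -0.0, -160.6]
force: [0.2, -0.3, -0.0]
finger_gap: 0.0486
```

```bash
sed -i 's/^print(f.x).*$//' fit.py; cat > look.py <<'E'
import sys
from bench import robot
import cv2,numpy as np
from fit import st
k=sys.argv[1]
o=robot.get_obs();print(o['time_s'],o['tool_pos'].round(4),o['eef_rot'].round(2),o['finger_gap'].round(4),o['force'].round(2),'stage',(1000*st(o['tool_pos'])).round(1))
p,d=robot.read_camera("side"); np.savez(f"pics/side{k}.npz",p=p,d=d)
cv2.imwrite(f"pics/side{k}.png",cv2.resize(p[195:280,260:370][:,:,::-1],None,fx=7,fy=7,interpolation=cv2.INTER_CUBIC))
E
python3 look.py 2
```

```text
Traceback (most recent call last):
  File "look.py", line 6, in <module>
    o=robot.get_obs();print(o['time_s'],o['tool_pos'].round(4),o['eef_rot'].round(2),o['finger_gap'].round(4),o['force'].round(2),'stage',(1000*st(o['tool_pos'])).round(1))
                                                                                     ^^^^^^^^^^^^^^^^^^^^^
AttributeError: 'float' object has no attribute 'round'
```

```bash
sed -i "s/o\['finger_gap'\].round(4)/round(o['finger_gap'],4)/" look.py; python3 look.py 2
```

```text
3.0333 [ 0.5329 -0.1026  0.052 ] [ 1.7999e+02 -1.0000e-02 -1.6060e+02] 0.0486 [ 0.22 -0.33 -0.  ] stage [-94.2  30.7]
```

View pics/side2.png

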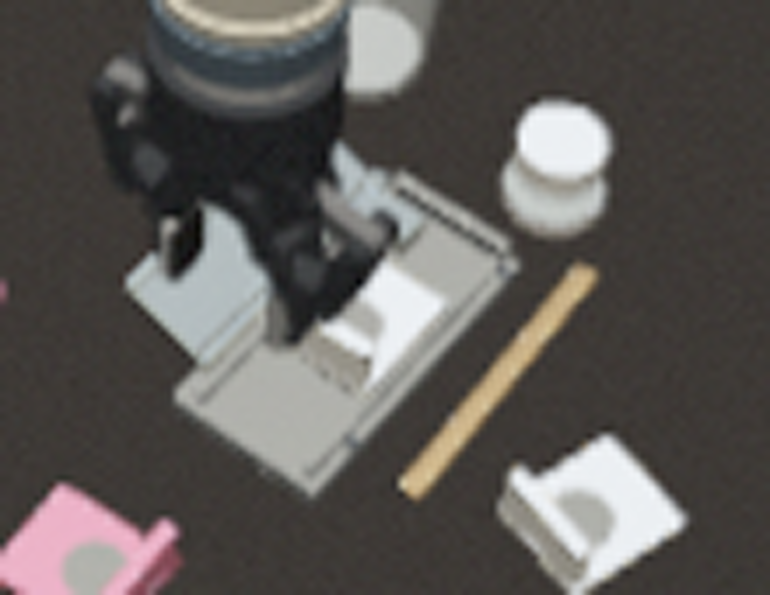

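```bash
python3 - <<'E'
from fit import *
p=f.x
c,s=np.cos(p[2]),np.sin(p[2]);R=np.array([[c,-s,0],[s,c,0],[0,0,1]])
for y in(62.2,55,69.5,-.8,-8,6.4):
  for z in(.052,.06):
    q=proj(S,(np.array([[-.105,y/1e3,z],[-.083,y/1e3,z]])@R.T+[p[0],p[1],0]))
    print(y,z,((q-[260,195]+.5)*7-.5).round(0).tolist())
E
```

```text
62.2 0.052 [[158.0, 282.0], [191.0, 248.0]]
62.2 0.06 [[158.0, 270.0], [191.0, 237.0]]
55 0.052 [[171.0, 291.0], [204.0, 257.0]]
55 0.06 [[171.0, 280.0], [205.0, 246.0]]
69.5 0.052 [[144.0, 272.0], [177.0, 239.0]]
69.5 0.06 [[144.0, 261.0], [178.0, 228.0]]
-0.8 0.052 [[278.0, 362.0], [311.0, 328.0]]
-0.8 0.06 [[279.0, 352.0], [312.0, 317.0]]
-8 0.052 [[292.0, 372.0], [325.0, 337.0]]
-8 0.06 [[293.0, 361.0], [326.0, 326.0]]
6.4 0.052 [[264.0, 353.0], [297.0, 318.0]]
6.4 0.06 [[265.0, 342.0], [298.0, 307.0]]
```

apply_moves(plan=[[0,0,0.006,0,0,0],[0,0,0.006,0,0,0],[0,0,0,0,0,0]])

```text
time_s: 3.33
tool_pos: [0.5326, -0.1026, 0.039]
eef_rot: [-180.0, -0.0, -160.5]
force: [0.1, 0.1, -0.1]
finger_gap: 0.0485
```

apply_moves(plan=[[0,0,0.003,0,0,0],[0,0,0.003,0,0,0],[0,0,0,0,0,0]])

```text
time_s: 3.58
tool_pos: [0.5328, -0.1026, 0.033]
eef_rot: [180.0, 0.0, -160.5]
force: [0.7, -0.3, 0.7]
finger_gap: 0.0487
```

```bash
python3 look.py 3
```

```text
3.5833 [ 0.5328 -0.1026  0.033 ] [ 179.99    0.   -160.51] 0.0487 [ 0.74 -0.26  0.67] stage [-94.3  30.8]
```

View pics/side3.png

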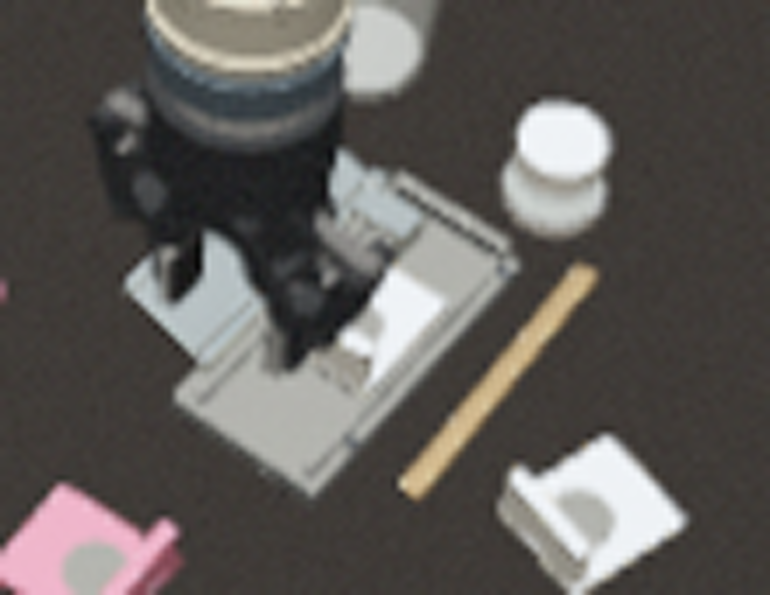

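apply_moves(plan=[[0,0,0.003,0,0,0],[0,0,0.003,0,0,0],[0,0,0,0,0,0]])

```text
time_s: 3.88
tool_pos: [0.5329, -0.1024, 0.027]
eef_rot: [180.0, 0.0, -160.5]
force: [0.8, 1.5, 3.9]
finger_gap: 0.0484
```

apply_moves(plan=[[0,0,0.003,0,0,0],[0,0,0.002,0,0,0],[0,0,0,0,0,0]])

```text
time_s: 4.13
tool_pos: [0.5328, -0.102, 0.0222]
eef_rot: [179.9, 0.0, -160.5]
force: [-0.2, 3.0, 5.7]
finger_gap: 0.0484
```

```bash
python3 look.py 4
```

```text
4.1333 [ 0.5328 -0.102   0.0222] [ 1.7994e+02  4.0000e-02 -1.6049e+02] 0.0484 [-0.16  3.04  5.69] stage [-94.   31.3]
```

View pics/side4.png

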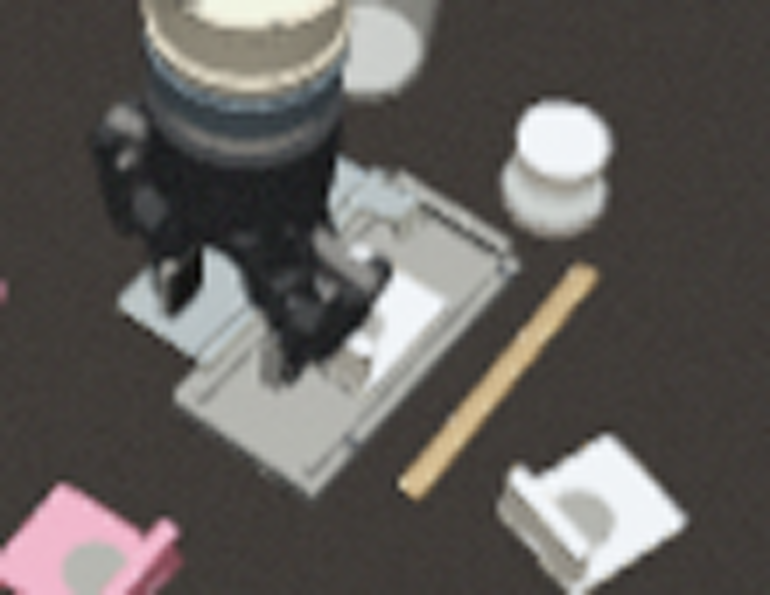

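```bash
cat > ang.py <<'E'
from fit import *
p=f.x
c,s=np.cos(p[2]),np.sin(p[2]);R=np.array([[c,-s,0],[s,c,0],[0,0,1]])
L=42/np.cos(.0) # outer from hinge
for th in np.arange(0,.51,.05):
  a=.42-th; r=np.hypot(42,14+16*np.tan(.42)); b0=np.arctan2(14+16*np.tan(.42)-0,42)-th
  y=.035+r*np.cos(b0)/1e3; z=.022+r*np.sin(b0)/1e3
  q=proj(S,(np.array([[-.110,y,z],[.012,y,z]])@R.T+[p[0],p[1],0]))
  print(round(th,2),round(z*1e3,1),((q-[260,195]+.5)*7-.5).round(0).tolist())
E
python3 ang.py
python3 - <<'E'
import cv2,numpy as np
for k in(3,4):
    p=np.load(f"pics/side{k}.npz")['p'][225:250,270:295]
    cv2.imwrite(f"pics/z{k}.png",cv2.resize(p[:,:,::-1],None,fx=16,fy=16,interpolation=cv2.INTER_CUBIC))
a=np.hstack([cv2.imread(f"pics/z{k}.png") for k in(3,4)]);cv2.imwrite("pics/z34.png",a)
E
```

```text
0.0 43.1 [[123.0, 283.0], [300.0, 106.0]]
0.05 41.0 [[121.0, 284.0], [298.0, 108.0]]
0.1 38.8 [[119.0, 286.0], [296.0, 110.0]]
0.15 36.6 [[118.0, 288.0], [294.0, 112.0]]
0.2 34.4 [[116.0, 291.0], [293.0, 114.0]]
0.25 32.1 [[115.0, 293.0], [291.0, 117.0]]
0.3 29.8 [[115.0, 295.0], [290.0, 120.0]]
0.35 27.5 [[114.0, 298.0], [289.0, 122.0]]
0.4 25.1 [[114.0, 301.0], [289.0, 125.0]]
0.45 22.8 [[113.0, 304.0], [288.0, 128.0]]
0.5 20.4 [[114.0, 307.0], [288.0, 132.0]]
```

View pics/z34.png

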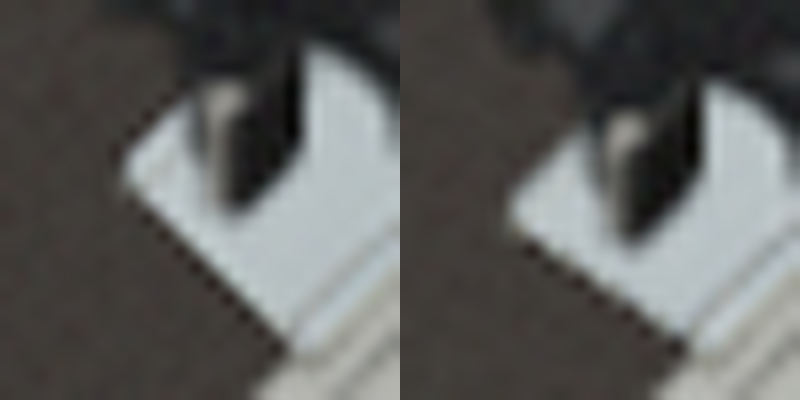

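apply_moves(plan=[[0,0,0.001,0,0,0],[-0.0025,0,0,0,0,0],[-0.0025,0,0,0,0,0],[-0.0025,0,0,0,0,0],[-0.0025,0,0,0,0,0],[-0.0025,0,0,0,0,0],[-0.0025,0,0,0,0,0],[-0.0025,0,0,0,0,0],[-0.0025,0,0,0,0,0],[0,0,0,0,0,0]])

```text
time_s: 5.02
tool_pos: [0.5511, -0.096, 0.0214]
eef_rot: [-180.0, -0.1, -160.5]
force: [-3.4, -0.4, 7.1]
finger_gap: 0.0488
```

```bash
python3 look.py 5
```

```text
5.0167 [ 0.5511 -0.096   0.0214] [-1.7999e+02 -8.0000e-02 -1.6051e+02] 0.0488 [-3.4  -0.38  7.06] stage [-74.8  30.8]
```

View pics/side5.png

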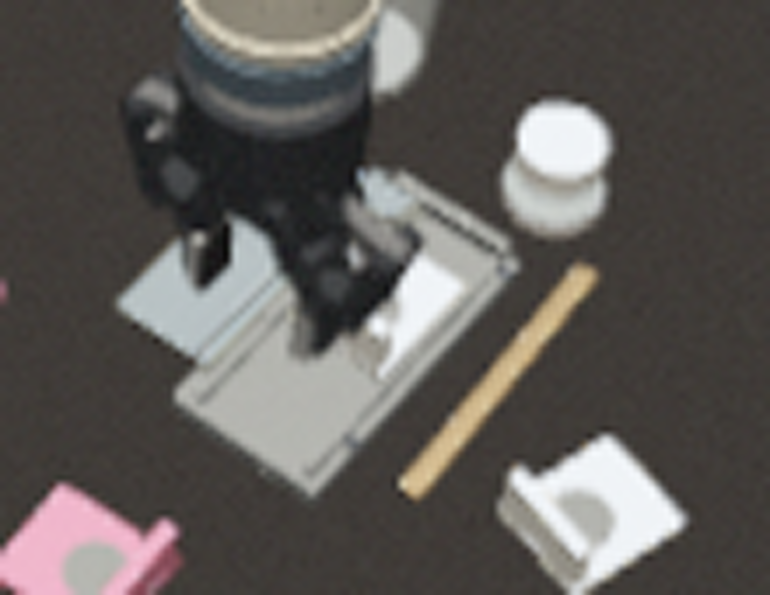

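apply_moves(plan=[[-0.0025,0,0,0,0,0],[-0.0025,0,0,0,0,0],[-0.0025,0,0,0,0,0],[-0.0025,0,0,0,0,0],[-0.0025,0,0,0,0,0],[-0.0025,0,0,0,0,0],[-0.002,0,0,0,0,0],[-0.001,0,0,0,0,0],[0,0,0,0,0,0]])

```text
time_s: 5.82
tool_pos: [0.5679, -0.0901, 0.0214]
eef_rot: [-180.0, -0.1, -160.5]
force: [-4.5, -1.9, 6.6]
finger_gap: 0.0486
```

```bash
python3 look.py 6
```

```text
5.8167 [ 0.5679 -0.0901  0.0214] [-1.7999e+02 -9.0000e-02 -1.6051e+02] 0.0486 [-4.48 -1.9   6.6 ] stage [-57.   30.7]
```

View pics/side6.png

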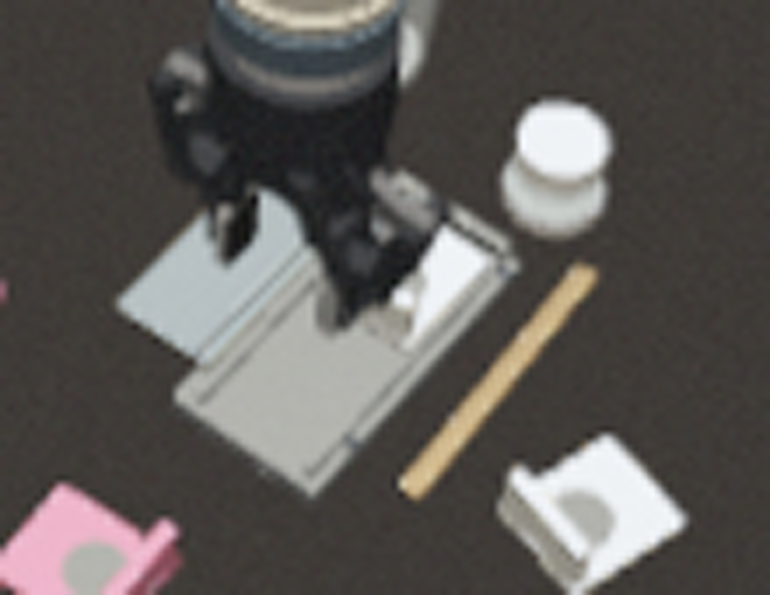

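apply_moves(plan=[[-0.001,0,0,0,0,0],[-0.001,0,0,0,0,0],[-0.001,0,0,0,0,0],[0,0,0,0,0,0]])

```text
time_s: 6.2
tool_pos: [0.5706, -0.0892, 0.0214]
eef_rot: [-180.0, -0.1, -160.5]
force: [-3.9, -1.5, 8.0]
finger_gap: 0.0488
```

apply_moves(plan=[[-0.001,0,0,0,0,0],[0,0,0,0,0,0]])

```text
time_s: 6.37
tool_pos: [0.5714, -0.089, 0.0214]
eef_rot: [-180.0, -0.1, -160.5]
force: [-6.6, -1.7, 8.7]
finger_gap: 0.0482
```

```bash
python3 look.py 7
```

```text
6.3667 [ 0.5714 -0.089   0.0214] [-1.7998e+02 -1.2000e-01 -1.6053e+02] 0.0482 [-6.59 -1.71  8.74] stage [-53.3  30.7]
```

View pics/side7.png

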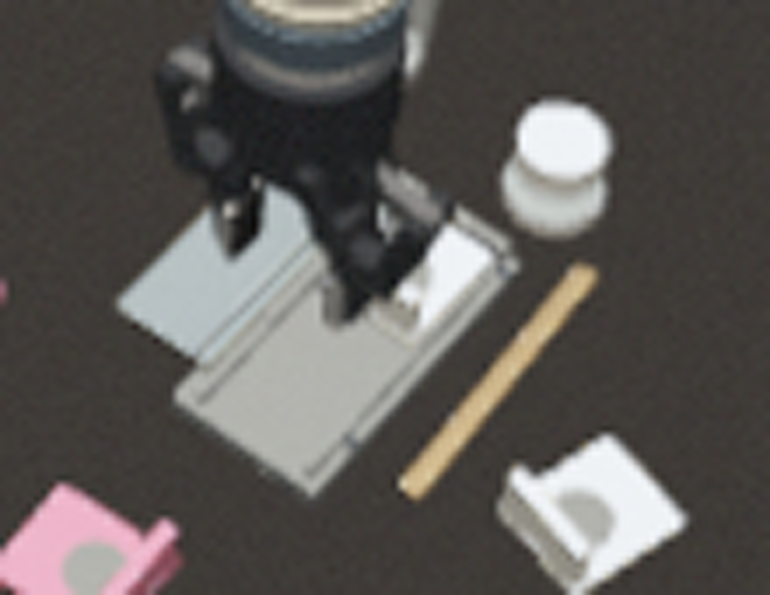

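apply_moves(plan=[[-0.001,0,0,0,0,0],[0,0,0,0,0,0],[0,0,0,0,0,0]])

```text
time_s: 6.67
tool_pos: [0.5715, -0.0889, 0.0214]
eef_rot: [-180.0, -0.2, -160.6]
force: [-8.7, -3.1, 10.0]
finger_gap: 0.0488
```

apply_moves(plan=[[-0.001,0,0,0,0,0],[0,0,0,0,0,0],[0,0,0,0,0,0]])

```text
time_s: 6.92
tool_pos: [0.5716, -0.0889, 0.0214]
eef_rot: [-180.0, -0.3, -160.6]
force: [-13.4, -5.0, 13.2]
finger_gap: 0.0486
```

```bash
python3 look.py 8; python3 - <<'E'
import cv2,numpy as np
p=np.load("pics/side8.npz")['p'][215:250,305:340]
cv2.imwrite("pics/z8.png",cv2.resize(p[:,:,::-1],None,fx=16,fy=16,interpolation=cv2.INTER_CUBIC))
E
```

```text
6.9167 [ 0.5716 -0.0889  0.0214] [-179.97   -0.31 -160.59] 0.0486 [-13.39  -5.03  13.18] stage [-53.2  30.6]
```

View pics/z8.png

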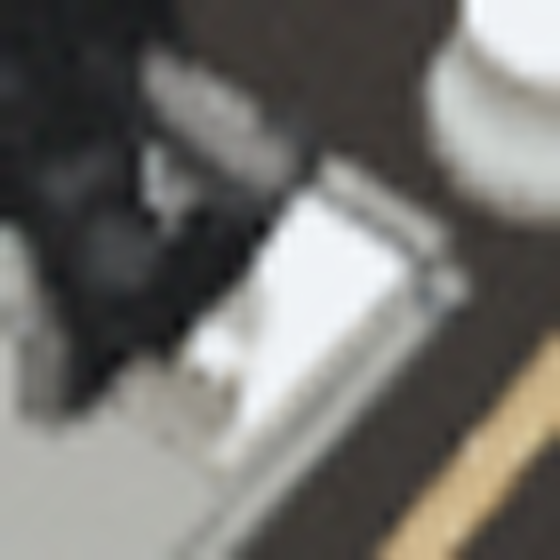

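apply_moves(plan=[[0.002,0,0,0,0,0],[0.0015,0,0,0,0,0],[0.002,0,0,0,0,0],[0.002,0,0,0,0,0],[0.002,0,0,0,0,0],[0,0,0,0,0,0]])

```text
time_s: 7.47
tool_pos: [0.5666, -0.0913, 0.0222]
eef_rot: [-179.9, 0.2, -160.5]
force: [2.9, 1.0, 6.6]
finger_gap: 0.0488
```

```bash
python3 look.py 9
```

```text
7.4667 [ 0.5666 -0.0913  0.0222] [-1.7992e+02  1.7000e-01 -1.6051e+02] 0.0488 [2.92 0.98 6.64] stage [-58.7  30.1]
```

View pics/side9.png

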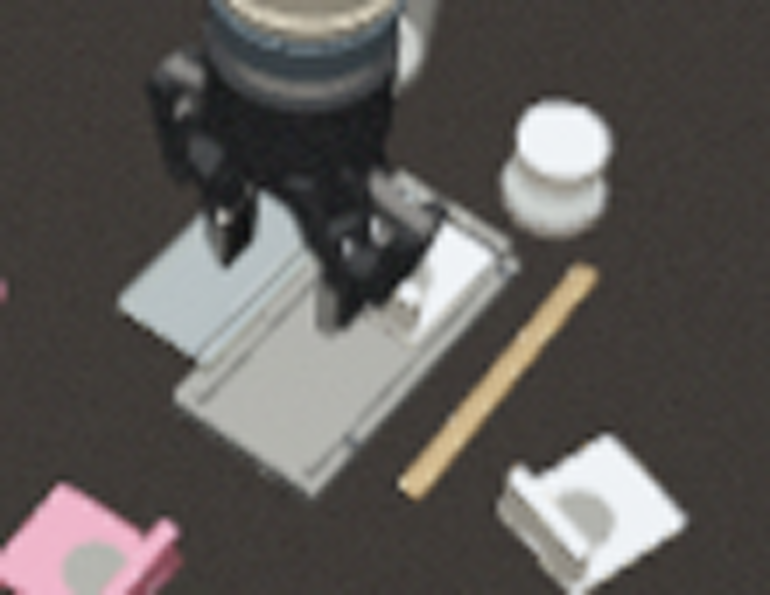

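apply_moves(plan=[[0.002,0,-0.0015,0,0,0],[0,0,-0.002,0,0,0],[0,0,-0.002,0,0,0],[0,0,-0.003,0,0,0],[0,0,-0.004,0,0,0],[0,0,-0.006,0,0,0],[0,0,-0.01,0,0,0],[0,0,-0.02,0,0,0],[0,0,-0.03,0,0,0],[0,0,-0.03,0,0,0]])

```text
time_s: 8.35
tool_pos: [0.5626, -0.0914, 0.131]
eef_rot: [179.9, -0.1, -160.5]
force: [0.6, -0.9, 0.4]
finger_gap: 0.049
```

apply_moves(plan=[[0.02,0,-0.03,0,0,0],[0.03,0.02,-0.03,0,0,0],[0.01,0.038,0,0,0,0],[0,0.04,0,0,0,0],[0,0.04,0,0,0,0],[0,0.04,0,0,0,0],[0,0.04,0,0,0,0],[0,0,0,0,0,0],[0,0,0,0,0,0]])

```text
time_s: 9.1
tool_pos: [0.4371, 0.0946, 0.1874]
eef_rot: [-180.0, 0.0, -160.3]
force: [0.3, -0.3, -0.3]
finger_gap: 0.0492
```

```bash
python3 look.py 10; python3 - <<'E'
from bench import robot
import cv2,numpy as np
p,d=robot.read_camera("top"); np.savez("pics/top10.npz",p=p,d=d)
a=np.load("pics/side10.npz")['p'][195:280,260:370]
t=p[140:255,265:400]
b=cv2.resize(t[:,:,::-1],None,fx=5.5,fy=5.5,interpolation=cv2.INTER_CUBIC);cv2.imwrite("pics/ctop10.png",b)
E
```

```text
9.1 [0.4371 0.0946 0.1874] [-1.7999e+02  5.0000e-02 -1.6026e+02] 0.0492 [ 0.28 -0.32 -0.35] stage [-118.6  248.6]
```

View pics/side10.png

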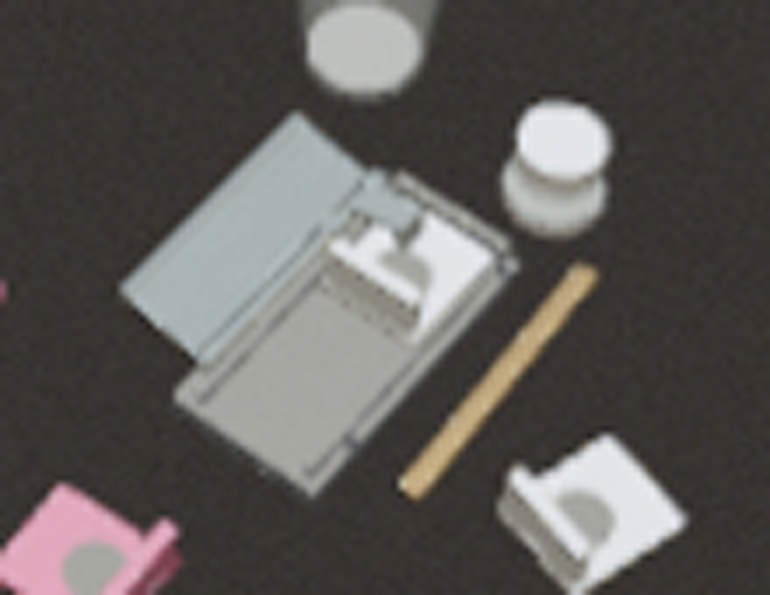

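View pics/ctop10.png

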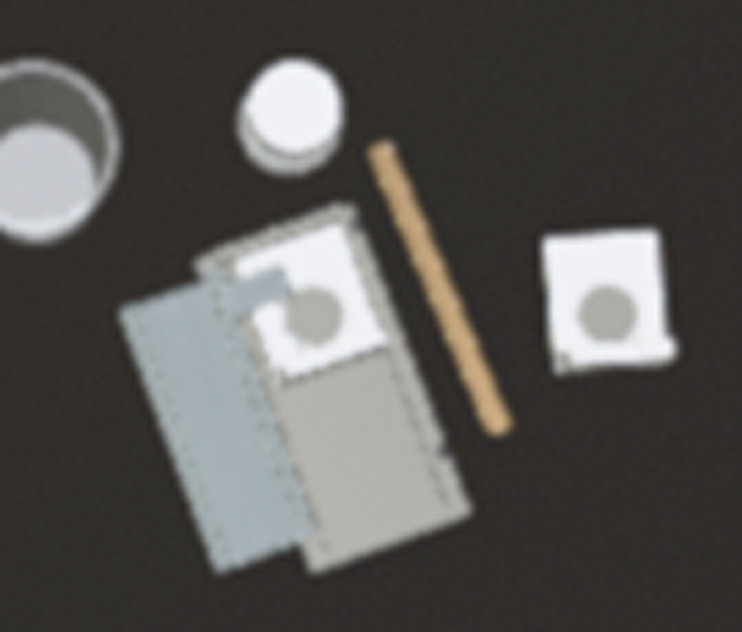

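The top view shows the plate's front edge on the stop at about (240,262) to (343,225), with the jaw resting on the plate at (258,288). The stick, spare plate, pot and cup are at the same pixels as at the start.

```bash
python3 -c "
from bench import robot
print(robot.close_job())"
```

```text
the job is handed in; nothing more can be done
None
```

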